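Fit the control board into the dispenser housing

ROBOT

A 6-joint arm with a two-finger parallel gripper is mounted at the origin on the work surface. World frame = base frame: x ahead of the robot, y to its left, z up, the work surface at z = 0. Lengths are in m, angles in rad, forces in N, time in s.
With the tool pointing down it reaches from about 0.3 to 0.825 m from the base axis. Payload 5.4 kg.
Tool frame: the origin (TCP) lies at the very end of the fingers, on their centre line; the grasp point (between the pads) lies 19 mm behind it; z points along the fingers, x is the direction in which the jaws open and shut, and the axes are right-handed (so a half turn about z gives the same grasp; the last joint's range is limited). The gripper opens to 92 mm and grips with 3 to 60 N. Pads are 20 mm wide; open, the fingers measure 128 mm over their backs; the gripper's body (75 mm by 189 mm) begins 69 mm behind the grasp point.
Start: joints at [0.924, 0.158, 1.597, -0, 1.386, -0.21], TCP at [0.243, 0.521, 0.215] pointing down, gripper open.
Joint ranges: [-2.91, 2.91], [-0.94, 2.29], [0.18, 2.7], [-1.29, 4.43], [0.17, 2.64], [-3, 3]. Speed limits (rad/s): [2.57, 2.57, 3.14, 3.14, 3.14, 3.14].

INTERFACE

Orientations are given as a rotation vector (axis times angle).
In Python, from workcell import bot gives the robot as it stands. Calls block until the motion is done:
- bot.goto(position, orientation): joint-space move of the TCP to a pose.
- bot.line_to(position, rot=None, max_speed=0.15): straight line of the TCP; rot=None keeps the orientation; max_speed is the mean speed in m/s.
- bot.set_joints(angles): joint-space move.
- bot.set_gripper(opening, newtons=None): opening from 0.0 (shut) to 1.0 (fully open); newtons is the grip in N (None keeps the last); returns when the fingers have stopped.
- bot.hold(seconds).
- bot.inverse_kinematics(position, orientation): joint angles nearest the present ones, or None.
- bot.read_camera(name): name is "scene" or "top" or "wrist"; returns a dict with "pixels" (400x640x3 uint8, blue, green, red), "fx", "fy", "cx", "cy" (pixels), "k1" (the pictures are not rectified: a ray, as slopes to the right and down, at radius r is drawn at 1 + k1 r^2 times it, then the intrinsics apply), "R" (3x3) and "t" (3): a world point X has camera coordinates R X + t. Camera axes: x right, y down, z forward; pixel columns grow to the right and rows downward; lengths in m; the calibration is good to about 2 mm. A picture is of the moment at which its call begins. There is no depth.
A pose or a line that the arm cannot do raises bot.MotionError and nothing moves.
- bot.job_done(): hands the job in, once; it reports no verdict.
Readings, each from a call of its own:
- bot.current_clock(): time.
- bot.current_joints(): joint angles.
- bot.current_joint_vel(): joint speeds.
- bot.current_effort(): joint torques, N m.
- bot.current_ee_pos(): TCP position.
- bot.current_tool_rot(): TCP orientation.
- bot.current_contact_force(): force on the tool from outside, world axes, zero at the start.
- bot.current_ft_torque(): the same for the moment, N m.
- bot.current_opening(): opening from 0.0 (shut) to 1.0 (fully open).
Only numpy, scipy, OpenCV 4.12 (cv2) and the standard library are available. Lean on these libraries where they do the work, as an engineer would, in place of code of your own. Each camera call takes 0.05 s, during which the arm holds its last target. There are 200 camera calls.

TASK

Take the green control board out of the grey rack and slide it, upright, all the way down into the black card slot inside the open white dispenser housing, then let go. Lower it in, do not drop it, and leave the blue and the red board standing in their rack slots.

Things in the scene. Friction and masses are not known exactly. Their poses are not given: they have to be found in the camera images.
- green_board: Green board to fit: upright rigid slab 8 mm thick (own x), 80 wide (y), 100 tall (z up), 0.08 to 0.17 kg; on its top edge a centred black grip block (green-topped) 14 mm thick (x), 40 wide (y), 24 high. Origin: centre of the bottom edge; grip block's centre 112 mm above it. Small parts stand up to 6 mm proud above mid-height. Stands loose, perhaps leaning slightly, in a slot of the grey rack.
- blue_board: Blue board, same shape, size, origin and axes, in another slot of the rack; it stays. The rack is fixed: three parallel slots 75 mm apart along the boards' x, 30 mm deep, floor 8 mm and wall tops 38 mm above the table. Boards lift out straight up. Which board is in which slot varies, and so does the side the rack is on.
- red_board: Red board, same shape, size, origin and axes, in the remaining slot of the rack; it stays there.
- slot (a point): Centre of the floor of the black slot, 8 mm above the table, z up. Slot 100 mm long (y), 12 wide (x), 35 deep, then 45-degree lead-in flaps that widen the mouth to about 36 mm, 55 mm above the table. Board fits either way round. White housing: fixed box 240 (x) by 170 mm, rim 85 mm high, centred 30 mm from here in +x; its pipe spout, 110 mm high, stands 190 mm from here in +x.
Not all that is in view belongs to the job. Of the things like the green_board, leave any that is yellow; of the rest the smaller one is meant.

How it is judged:
At the end, for the whole second after the job is handed in: Green board at rest in the slot: bottom edge within 10 mm of the slot floor and 20 mm of its centre sideways, in line with the slot and upright within 0.2 rad; blue and red boards still in the rack, within 30 mm of their starts and upright within 0.25 rad (z of green_board in the frame of slot between -0.006 and 0.01 m and horizontal distance between green_board and slot below 0.02 m and angle between the y axis of green_board and the y axis of slot, either way round below 0.2 rad and angle between green_board's own z axis and vertical below 0.2 rad and linear speed of green_board below 0.03 m/s and distance of each of blue_board, red_board from where it was at the start of the episode below 0.03 m and angle between each of blue_board, red_board's own z axis and vertical below 0.25 rad); the robot touches nothing.
It fails at once if the blue or the red board is moved by more than 30 mm (distance of any of blue_board, red_board from where it was at the start of the episode above 0.03 m).
It fails at once if the green board is dropped into the slot (faster than 0.6 m/s within 30 mm of its floor) (distance between green_board and slot below 0.03 m and linear speed of green_board above 0.6 m/s).
It also fails if it takes over 40 s, if anything falls off the work surface, if the arm or the gripper's body presses on something with over 40 N, if the wrist force passes 120 N, or if a joint passes its speed limit or range.

## Working session

There is one attempt and no reset: what is moved stays moved. The work goes in short steps, each a Python script; the robot and the scene stay as the last script left them, time stands still between calls to the robot, and variables do not carry over. Pictures are saved under pics/ and viewed, about 8 in all and at most 12, crops included, and the job is handed in when it is done.

```bash
mkdir -p pics; ls
cat > h.py <<'E'
import numpy as np, cv2
from workcell import bot
from scipy.spatial.transform import Rotation as Ro
def ray(c,u,v):
    d=np.array([(u-c["cx"])/c["fx"],(v-c["cy"])/c["fy"]]);s=d.copy()
    for _ in range(20): s=d/(1+c["k1"]*(s@s))
    R=np.array(c["R"]);return -R.T@np.array(c["t"]),R.T@np.array([s[0],s[1],1.])
def onz(c,u,v,z):
    o,d=ray(c,u,v);return o+d*(z-o[2])/d[2]
def snap(n,f):
    c=bot.read_camera(n);cv2.imwrite(f"pics/{f}.png",c["pixels"]);return c
def rv(yaw): # tool down, tool x at yaw
    x=np.array([np.cos(yaw),np.sin(yaw),0]);z=np.array([0,0,-1.]);return Ro.from_matrix(np.c_[x,np.cross(z,x),z]).as_rotvec()
E
python3 - <<'E'
from h import *
for n in ("top","scene"):
    c=snap(n,n+"0");print(n,c["fx"],c["k1"],-np.array(c["R"]).T@c["t"])
print(bot.current_tool_rot(),bot.current_clock())
a=[cv2.imread(f"pics/{n}0.png") for n in("top","scene")]
E
```

```text
pics
top 429.83617570526354 -0.10100555262663592 [0.4064476  0.03438434 0.95297704]
scene 378.4277283459819 -0.05841673228677464 [1.06801103 0.01714814 0.55459608]
[ 2.64945539e+00  1.68704885e+00 -2.45482366e-03] 0.1
```

View pics/top0.png

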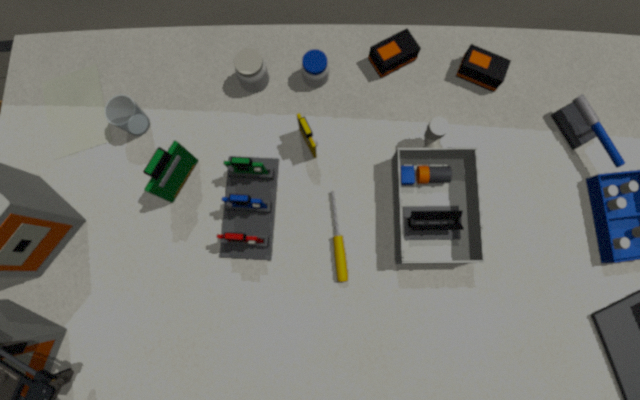

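View pics/scene0.png

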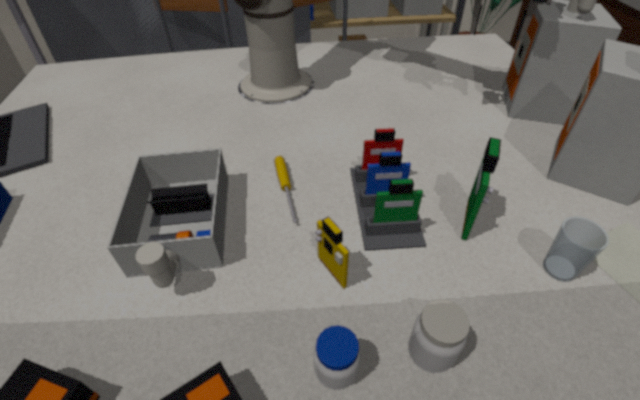

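The top view shows the rack at (250,208), with green, blue and red boards at rows 163, 202 and 238. The slot is at (435,220) inside the housing, and the spout is at (437,128), so +x is image-up. The big green board at (172,172) and the yellow one at (307,135) are decoys. Next I'll take rough positions, then move above the green board for a close look.

Run:
```python
from h import *
c=bot.read_camera("top");s=bot.read_camera("scene")
P=lambda u,v,z:print((u,v,z),onz(c,u,v,z).round(4))
for p in [(240,160,.132),(237,199,.132),(234,236,.132)]:P(*p)
for p in [(398,150,.085),(475,150,.085),(398,264,.085),(480,262,.085)]:P(*p)
hsv=cv2.cvtColor(c["pixels"],cv2.COLOR_BGR2HSV)
# black slot
m=(hsv[...,2]<60).astype(np.uint8);m[:,:402]=0;m[:,470:]=0;m[:195]=0;m[250:]=0
k=cv2.findContours(m,0,1)[0];k=max(k,key=cv2.contourArea);r=cv2.minAreaRect(k);print(r,cv2.boundingRect(k))
b=cv2.boxPoints(r);[P(*q,.055) for q in b]
P(*r[0],.055)
m=cv2.inRange(hsv,(45,100,40),(80,255,255));m[:,:215]=0;m[:,280:]=0
print(cv2.boundingRect(m))
cv2.imwrite("pics/c1.png",np.hstack([cv2.resize(c["pixels"][145:255,210:290],None,fx=5,fy=5),cv2.resize(c["pixels"][180:255,395:485],None,fx=4,fy=7.3333)[:550]]))
x0=onz(c,240,160,.132)
for y in (0,np.pi):
  try:print(y,bot.inverse_kinematics([x0[0],x0[1],.23],rv(y)),bot.inverse_kinematics([.39,.02,.13],rv(y)))
  except Exception as e:print(e)
```

```text
(240, 160, 0.132) [0.618  0.2005 0.132 ]
(237, 199, 0.132) [0.54   0.2036 0.132 ]
(234, 236, 0.132) [0.4681 0.2071 0.132 ]
(398, 150, 0.085) [ 0.6518 -0.1204  0.085 ]
(475, 150, 0.085) [ 0.6529 -0.2849  0.085 ]
(398, 264, 0.085) [ 0.4157 -0.1139  0.085 ]
(480, 262, 0.085) [ 0.4183 -0.282   0.085 ]
((433.103515625, 224.2413787841797), (32.71991729736328, 57.799652099609375), 85.2363510131836) (404, 206, 59, 34)
(np.float32(402.94492), np.float32(210.33794), 0.055) [ 0.5284 -0.1324  0.055 ]
(np.float32(460.5449), np.float32(205.53792), 0.055) [ 0.5386 -0.2567  0.055 ]
(np.float32(463.26212), np.float32(238.14482), 0.055) [ 0.4691 -0.2592  0.055 ]
(np.float32(405.66214), np.float32(242.94484), 0.055) [ 0.4596 -0.1362  0.055 ]
(433.103515625, 224.2413787841797, 0.055) [ 0.4987 -0.1957  0.055 ]
(224, 157, 44, 17)
0 [ 1.28068036e-01  3.40657682e-01  1.35001884e+00 -4.44089210e-16
  1.45091613e+00  1.28068036e-01] [-2.60836117e-01 -2.67293343e-01  2.17772790e+00 -4.44089210e-16
  1.23115810e+00 -2.60836117e-01]
3.141592653589793 None [-0.26083612 -0.26729334  2.1777279   0.          1.2311581   2.88075654]
```

View pics/c1.png

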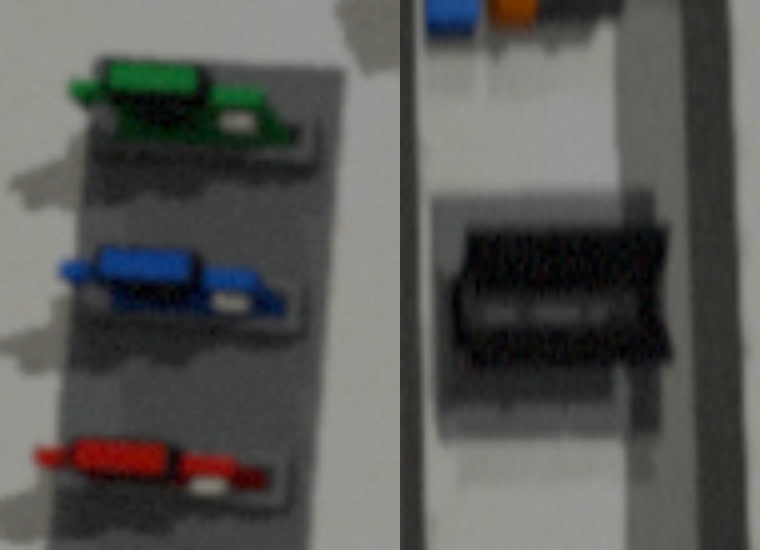

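The crop shows the green grip top at about (240.6,160.6) and the slot mouth centre at about (437,220). That gives a slot at about (0.507,-0.204), which agrees with the housing centre minus 30 mm. The rack's yaw is slight. I'm going above the board for a wrist view.

Run:
```python
from h import *
bot.goto([.617,.200,.25],rv(-.04));bot.set_gripper(.55,20)
c=snap("wrist","w1");print(bot.current_ee_pos(),bot.current_clock(),c["fx"],-np.array(c["R"]).T@c["t"])
```

```text
[0.61701034 0.1999595  0.24996597] 2.8 313.8139691151039 [0.62087391 0.26755302 0.42023324]
```

View pics/w1.png

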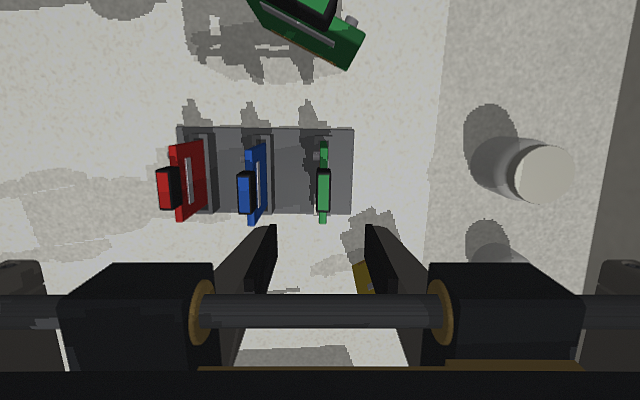

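The wrist view shows the green grip block at about (323,190), with blue at (247,192) and red at (170,188). The fingers are around x=240..390. I'll get its pose from the block's top-face mask, and check it against the blue block 75 mm away.

Run:
```python
from h import *
c=bot.read_camera("wrist");hsv=cv2.cvtColor(c["pixels"],cv2.COLOR_BGR2HSV)
for n,lo,hi,x0,x1 in(("g",(45,80,40),(85,255,255),300,345),("b",(100,120,40),(125,255,255),228,258)):
    m=cv2.inRange(hsv,lo,hi);m[:100]=0;m[230:]=0;m[:,:x0]=0;m[:,x1:]=0
    o=cv2.morphologyEx(m,cv2.MORPH_OPEN,np.ones((11,9) if n=="g" else (25,9),np.uint8))
    k=max(cv2.findContours(o,0,1)[0],key=cv2.contourArea)
    q=np.array([onz(c,*p[0],.132)[:2]*1000 for p in k],np.float32);r=cv2.minAreaRect(q);print(n,cv2.boundingRect(k),r,cv2.boxPoints(r).round(1).tolist())
    ys,xs=np.nonzero(m);print([(v,xs[ys==v].min(),xs[ys==v].max()) for v in range(ys.min(),ys.max(),6)])
```

```text
g (318, 175, 11, 35) ((620.9200439453125, 199.62295532226562), (32.945125579833984, 9.563469886779785), 87.70348358154297) [[615.5, 183.39999389648438], [625.0, 183.0], [626.4000244140625, 215.89999389648438], [616.7999877929688, 216.3000030517578]]Traceback (most recent call last):
  File "<stdin>", line 8, in <module>
    return umr_minimum(a, axis, None, out, keepdims, initial, where)
ValueError: zero-size array to reduction operation minimum which has no identity
```

Run:
```python
from h import *
x,y=.621,.1997
bot.line_to([x,y,.25],rot=rv(-.04));bot.line_to([x,y,.105],max_speed=.12)
print(bot.current_contact_force())
bot.set_gripper(0,25);print(bot.current_opening()*92,bot.current_contact_force())
bot.line_to([x,y,.13],max_speed=.05);print(bot.current_contact_force())
bot.line_to([x,y,.26],max_speed=.12);bot.hold(.3);print(bot.current_contact_force(),bot.current_opening()*92,bot.current_clock())
snap("wrist","w2");snap("top","t2");snap("scene","s2")
a=cv2.imread("pics/w2.png");b=cv2.imread("pics/s2.png");cv2.imwrite("pics/v2.png",np.vstack([a[100:400],b[60:300]]))
```

```text
[0.57661461 0.06377726 0.29089447]
13.63152161830283 [-1.04255979 -0.35754353  0.23704586]
[-1.16075982  0.16263708 -0.95078754]
[ 0.0573125  -0.16222787 -0.15328717] 14.018228240379997 7.2833
```

View pics/v2.png

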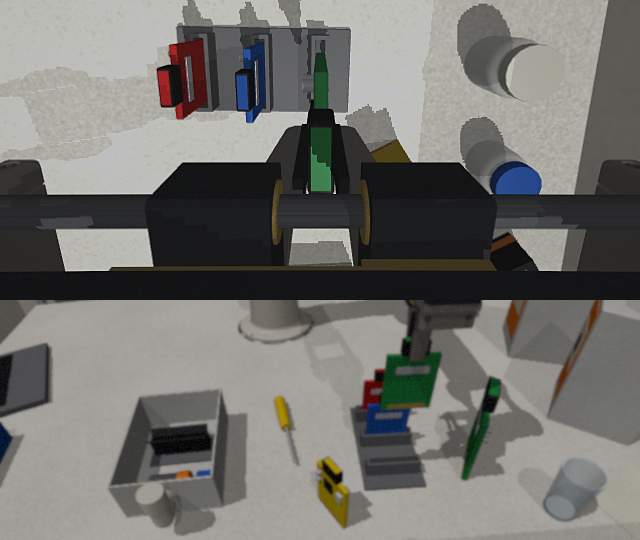

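The board is gripped: the opening reads 14 mm, which equals the block thickness. It hangs upright, and blue and red haven't moved. Next I'll carry it to beside the slot and look at the slot from close by.

Run:
```python
from h import *
bot.line_to([.621,.1997,.28],max_speed=.1)
bot.line_to([.507,-.26,.28],rot=rv(0),max_speed=.2);bot.hold(.2)
c=snap("wrist","w3");snap("top","t3");print(bot.current_ee_pos(),bot.current_clock(),bot.current_opening()*92)
for y in (-.254,-.204,-.154):
  for x in (.489,.525):
    p=np.array(c["R"])@[x,y,.055]+c["t"];s=p[:2]/p[2];s=s*(1+c["k1"]*(s@s));print(x,y,s*[c["fx"],c["fy"]]+[c["cx"],c["cy"]])
```

```text
[ 0.50707384 -0.25982799  0.28001537] 10.6 13.738006411147609
0.489 -0.254 [304.94634521 168.35312318]
0.525 -0.254 [333.30625317 168.37171687]
0.489 -0.204 [304.48245518 128.00889184]
0.525 -0.204 [333.75171695 128.03343402]
0.489 -0.154 [303.98289494  84.95789967]
0.525 -0.154 [334.23080548  84.98918544]
```

View pics/w3.png

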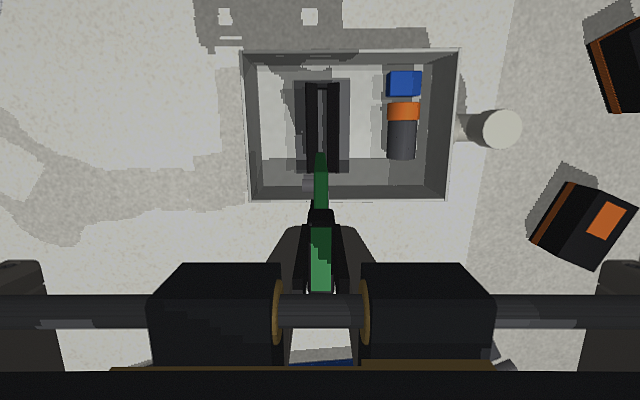

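The wrist view shows the black slot from about (305,83) to (341,172), with its gap near col 321. That's a few pixels to the right of my prediction. I'll measure it from the dark mask.

Run:
```python
from h import *
c=bot.read_camera("wrist");g=cv2.cvtColor(c["pixels"],cv2.COLOR_BGR2GRAY)
for v in (90,100,110,120,130,140,150):
    r=g[v,295:350].astype(int);d=np.nonzero(r<45)[0]+295;
    print(v,d.min(),d.max(),onz(c,d.min(),v,.055)[:2].round(4),onz(c,d.max()+1,v,.055)[:2].round(4), r[::1].tolist() if v in(100,130) else "")
cv2.imwrite("pics/w3c.png",cv2.resize(c["pixels"][60:220,270:380],None,fx=5,fy=3.7,interpolation=0))
```

```text
90 305 339 [ 0.4901 -0.1598] [ 0.5319 -0.1598] 
100 305 338 [ 0.49   -0.1712] [ 0.5309 -0.1712] [47, 53, 51, 50, 53, 52, 51, 50, 53, 54, 21, 12, 25, 25, 27, 25, 26, 24, 26, 25, 24, 22, 35, 93, 86, 85, 89, 46, 50, 52, 54, 45, 13, 21, 23, 23, 19, 21, 20, 19, 20, 20, 22, 19, 60, 100, 95, 94, 93, 95, 94, 94, 95, 92, 80]
110 305 338 [ 0.4898 -0.1828] [ 0.5311 -0.1828] 
120 295 338 [ 0.4775 -0.1946] [ 0.5313 -0.1946] 
130 296 338 [ 0.4785 -0.2065] [ 0.5314 -0.2065] [81, 43, 49, 50, 51, 49, 95, 93, 45, 52, 55, 18, 19, 26, 26, 25, 25, 28, 26, 25, 23, 25, 21, 72, 89, 86, 86, 90, 43, 51, 53, 44, 15, 22, 20, 22, 21, 22, 20, 23, 21, 21, 23, 19, 61, 103, 97, 96, 97, 96, 96, 96, 94, 90, 110]
140 306 338 [ 0.4907 -0.2187] [ 0.5316 -0.2186] 
150 303 338 [ 0.4868 -0.231 ] [ 0.5318 -0.231 ]
```

View pics/w3c.png

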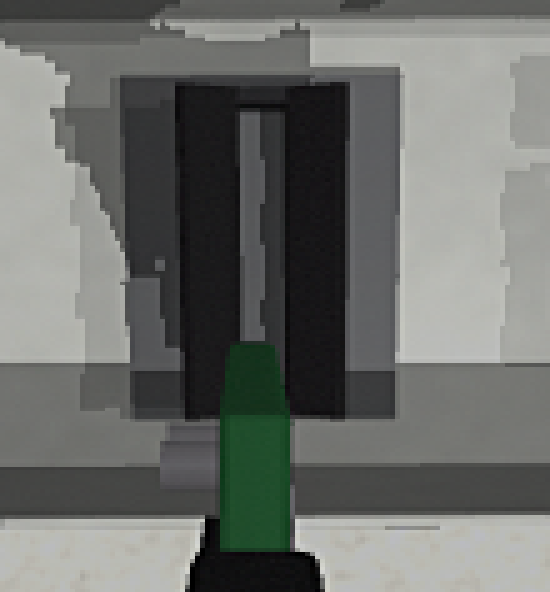

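The slot centre comes out at x≈0.511, y≈-0.205 with yaw ≈+0.01, and the board sits about 1 mm to +x of the TCP. I'll lower it in with force checks.

Run:
```python
from h import *
x,y=.510,-.205
bot.line_to([x,y,.28],rot=rv(.01),max_speed=.12)
bot.line_to([x,y,.165],max_speed=.12);bot.hold(.1);f0=np.array(bot.current_contact_force());print(f0.round(2))
z=.165
while z>.098:
    z-=.003 if z>.112 else .001
    bot.line_to([x,y,z],max_speed=.06);f=np.array(bot.current_contact_force())-f0
    if z<.115 or abs(f).max()>2: print(round(z,3),f.round(1))
    if f[2]>5 or abs(f[:2]).max()>12: break
print(bot.current_ee_pos(),bot.current_clock(),bot.current_opening()*92)
snap("wrist","w4");snap("scene","s4")
a=cv2.imread("pics/w4.png");b=cv2.imread("pics/s4.png");cv2.imwrite("pics/v4.png",np.vstack([a[40:320],cv2.resize(b[120:290,80:280],(640,300))[:, :]]))
```

```text
[-0.39  0.98 -1.47]
0.114 [ 0.9 -0.   0.2]
0.111 [ 1.5 -0.6  1. ]
0.11 [ 0.9 -2.4 -0.3]
0.109 [ 0.2 -1.7  0.4]
0.108 [-0.1 -0.6  0.5]
0.107 [-0.3 -1.1  0.1]
0.106 [ 0.3 -0.3  0.1]
0.105 [ 0.4 -0.7  1.8]
0.104 [-1.2 -0.   7.2]
[ 0.51031071 -0.20514045  0.10498038] 18.7167 13.512898098612155
```

View pics/v4.png

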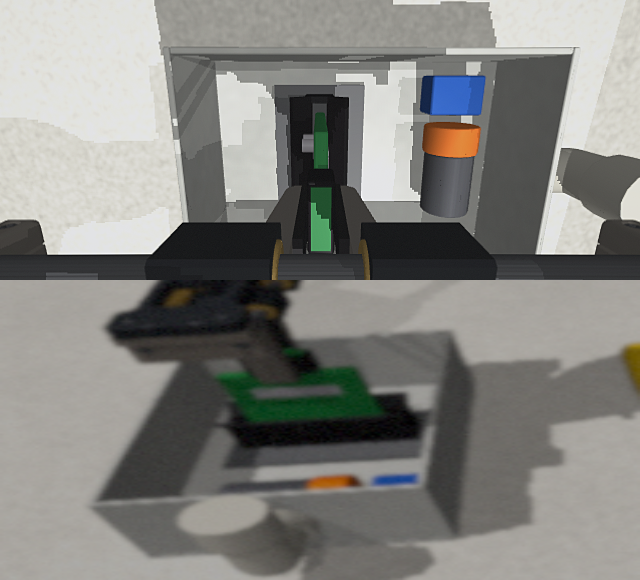

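The board is in the slot, and it touched the floor at TCP z=0.105, the same height as at the grasp over an 8 mm floor, so it is fully seated. Releasing now.

Run:
```python
from h import *
bot.set_gripper(.5);p=bot.current_ee_pos()
bot.line_to([.510,-.205,.25],max_speed=.12);bot.hold(.3)
c=snap("wrist","w5");snap("top","t5");print(bot.current_clock(),bot.current_contact_force())
hsv=cv2.cvtColor(c["pixels"],cv2.COLOR_BGR2HSV);m=cv2.inRange(hsv,(45,80,40),(85,255,255));m[:,:270]=0;m[:,370:]=0;m[260:]=0
o=cv2.morphologyEx(m,cv2.MORPH_OPEN,np.ones((11,9),np.uint8))
k=max(cv2.findContours(o,0,1)[0],key=cv2.contourArea)
r=cv2.minAreaRect(np.array([onz(c,*q[0],.132)[:2]*1000 for q in k],np.float32));print("block",r)
a=cv2.imread("pics/w5.png");b=cv2.imread("pics/t5.png");cv2.imwrite("pics/v5.png",np.vstack([a[60:300],cv2.resize(b[140:270,210:490],(640,300))]))
```

```text
21.2167 [ 0.4128742  -0.07981563  0.13659502]
block ((511.7394714355469, -205.52587890625), (9.376873016357422, 33.930015563964844), 0.3900546431541443)
```

View pics/v5.png

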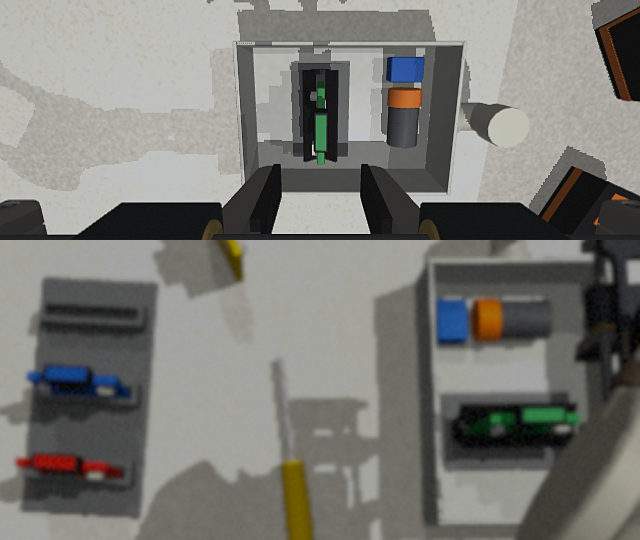

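The board stands upright in the slot, with its block at (0.512,-0.2055), within 1 mm of the slot centre. Blue and red are still in the rack, and the gripper is clear.

```bash
python3 -c "
from h import *
bot.job_done()"
```

```text
the job is handed in; nothing more can be done
```

I lifted the smaller green board from the far slot of the rack and lowered it into the black slot with force checks. I then let go, backed off and handed the job in at about 21 s of the 40 s allowed.

- **Seating:** The board touched the slot floor at TCP z ≈ 0.105 m, the same height as when I gripped it in the rack. Both floors are 8 mm, so it is fully down.
- **Position:** After release, its grip block measured (0.512, -0.2055) m, about 1 mm from my slot estimate of (0.511, -0.205). It was in line with the slot within about 0.01 rad.
- **Uprightness:** The block sits directly over the slot centre, so the board is upright. I did not measure its tilt separately.
- **Other boards:** The last top view shows blue and red still standing in their rack slots. I checked this by eye and did not measure how far they might have moved.
- **Contact:** The gripper was clear of everything, with a residual force reading under 0.5 N.
- **Disagreement:** My first top-view slot estimate was about 4 mm off in x, and the close wrist view corrected it. The force reading while lifting the board did not clearly show its weight, so I relied on the 14 mm grip opening and the pictures. No check failed.

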